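Back off a strap clamp by rolling its knurled nut

ROBOT

A 6-joint arm with a two-finger parallel gripper is mounted at the origin on the work surface. World frame = base frame: x ahead of the robot, y to its left, z up, the work surface at z = 0. Lengths are in m, angles in rad, forces in N, time in s.
With the tool pointing down it reaches from about 0.375 to 0.9 m from the base axis. Payload 3.1 kg.
Tool frame: the origin (TCP) lies on the centre line of the jaws, within the pads' length; the fingertips stand robot.finger_overhang ahead of it and the grasp point (between the pads) lies 2 mm behind it (robot.finger_overhang is the distance from the TCP to the fingertips, in m); z points along the fingers, y is the direction in which the jaws open and shut (so a half turn about z gives the same grasp; the last joint's range is limited). The gripper opens to 87 mm and grips with 3 to 60 N. Pads are 19 mm wide; open, the fingers measure 117 mm over their backs; the gripper's body (75 mm by 190 mm) begins 51 mm behind the grasp point.
Start: joints at [1.141, 0.527, 1.433, -0, 1.181, -0.178], TCP at [0.155, 0.605, 0.24] pointing down, gripper open.
Joint ranges: [-3.08, 3.08], [-0.75, 2.2], [0.22, 2.44], [-1.43, 4.57], [0, 2.65], [-2.85, 2.85]. Speed limits (rad/s): [2.79, 2.79, 3.14, 3.14, 3.14, 3.14].

INTERFACE

Orientations are given as a unit quaternion [x, y, z, w].
In Python, from rig import robot gives the robot as it stands. The module is installed in compiled form; this text tells all that it offers.
- The arm moves only by the tool step_arm, never from a script. Its arguments are lists of equal length, an entry for each row: "slide": the shift along the tool's x, y, z in mm, a list of three; "twist": the turn about the tool's z in degrees. A call has 1 to 20 rows; each row shifts and turns the commanded pose from where the row before left it, along the tool's axes as they then stand; what a row does not reach is not made up. A row lasts 1/12 s, in which the tool goes at most 41.7 mm and 7.16 degrees, less where a joint would pass 70% of its speed; a pose out of reach is approached as far as the arm can. A call is refused whole if a number of a shift passes 41.7 or a number of a turn 7.16, either way. A call with a gripper value outside its range is refused whole. "jaw" is the finger opening in mm, from 0 to 87, set as the call begins (left out, the last holds). The fingers move at their own pace and stop on an object; "force" is the grip in N (left out, the last holds). Time passes only in rows, so rows that do not move let the fingers close. It gives the time, the measured TCP pose, the force and the opening at its end, in the units of the state.
- robot.get_obs(): the state, without advancing time (a new reading comes with each control period).
- robot.camera(name): name is "scene" or "top"; returns a dict with "color" (480x640x3 uint8, blue, green, red), "depth" (480x640 float32, m along the optical axis (not along the pixel's ray), 0 where there is no reading), "camera_matrix" (3x3 intrinsics, pixels), "origin" and "orientation" of the camera in the world. Camera axes: x right, y down, z forward; pixel columns grow to the right and rows downward; lengths in m; the calibration is good to about 2 mm. A picture is of the moment at which its call begins.
- robot.hand_in(): hands the job in, once; it reports no verdict.
The state is a dict: "time": time; "q": joint angles; "joint_velocities": joint speeds; "joint_torque": joint torques, N m; "position": TCP position; "tool_rot": TCP orientation; "ft_force": force on the tool from outside, world axes, zero at the start; "moment": the same for the moment, N m; "grip_width": finger opening in m.
Only numpy, scipy, OpenCV 4.12 (cv2) and the standard library are available. Lean on these libraries where they do the work, as an engineer would, in place of code of your own. Each camera call takes 0.05 s, during which the arm holds its last target.

TASK

Two strap clamps hold the panel on the machine's fixture plate; back off the one with the round knurled hand nut, using only a fingertip and gripping or lifting nothing. Loosen its nut by two full turns (give or take a quarter turn) by rolling a fingertip round its knurled rim, anticlockwise seen from above, pressing gently, then push the nose of its strap straight back with the fingertip until the nose is clear of the panel's edge. Do not shift the panel, the step block, the wrench or the brush.

Things in the scene. Friction and masses are not known exactly. Their poses are not given: they have to be found in the camera images.
- nut (a joint): turn of the round knurled hand nut on its upright stud, rad: 0 = tight (every start), grows as it is loosened, anticlockwise from above; one full turn = 6.283. Rises 1.75 mm a turn, drag about 0.04 N m (2 N at the rim), stays where left, cannot come off (stop at four turns). A short dark index mark on its top runs from hub to rim; at 0 it points to the strap's nose
- nut_rim (a point): centre of the knurled nut, on the stud's axis, at half height of its rim, 46 mm above the bed when tight; rises with the nut, does not spin. x axis along the strap to its nose, z up. Bright steel rim 48 mm in diameter, 16 mm high, free all round; its underside is 2 mm above the strap when tight. On top a hub 28 mm wide, 4.5 mm high; the 12 mm stud reaches 74 mm above the bed
- strap (a joint): how far the strap of the knurled-nut clamp is pushed back along its slot, m: 0 = nose on the panel (every start), 0.030 = fully back. A collar under the nut sits in a pocket of the strap and blocks it until the nut is loosened about 1.5 turns; then it slides with about 2 N of drag. The nose overlaps the panel by 15 mm at 0, so it is clear above 0.015
- strap_nose (a point): middle of the flat upright end face of the strap's nose, over the panel; moves with the strap, 60 mm from the stud's axis at 0. x axis points out of the face, over the panel: push along -x. Dark steel strap 110 x 40 x 14 mm with a slot; face 40 mm wide, 14 mm high (7 mm above and below this point), its lower edge just clear of the panel's top. Nothing stands in front of it
- panel: yellow-green board stack with a grid of small holes on a brown backing board, 160 x 300 x 10 mm, 0.85 kg, lying loose under the two noses on the fixture plate; origin at the middle of its underside (12 mm above the bed, top 22 mm above the bed), x axis away from the clamps, long side along y
- fixture_plate: fixed grey plate 320 x 360 x 12 mm with rows of tapped holes that carries clamps, panel and step block; origin under its middle, at bed height. The clamps' studs stand at x = -70 mm, y = +85 and -85 mm of its frame (which is where varies), noses along its +x; the panel's near edge is at x = -25 mm
- hex_clamp: the other strap clamp, same strap but with a small hexagon nut on a washer; stays tight, does not move; origin at bed height on its stud's axis, x axis to its nose
- step_block: loose three-step dark steel block 36 x 30 x 34 mm standing on the fixture plate between the clamps; origin under its middle
- wrench: loose open-end wrench, 170 mm long, lying on the bed to the right of the fixture plate (-y side); origin under its middle, along x
- brush: loose chip brush, 200 mm long, lying on the bed to the left of the fixture plate (+y side); origin under its middle, along x

How it is judged:
On the way, in this order (a step that is already met when the one before it is completed fails the run):
1. the knurled nut has been loosened by two turns, give or take a quarter, with the strap still on the panel (value of joint nut between 10.996 and 14.137 rad and value of joint strap below 0.008 m), for 0.1 s.
2. the strap's nose has been pushed back clear of the panel (value of joint strap above 0.015 m), for 0.1 s.
At the end, for the whole second after the job is handed in: the knurled nut stands loosened by 1.75 to 2.25 turns and is still, the strap is pushed back more than 15 mm so that its nose is clear of the panel's edge, and the panel lies flat within 6 mm of where it was (value of joint nut between 10.996 and 14.137 rad and value of joint strap above 0.015 m and x of strap_nose in the frame of panel below -0.08 m and velocity of joint nut between -0.05 and 0.05 rad/s and distance of panel from where it was at the start of the episode below 0.006 m and angle between panel's own z axis and vertical below 0.03 rad); the robot touches nothing.
It fails at once if the knurled nut is unscrewed more than two and a half turns (value of joint nut above 15.708 rad).
It fails at once if the nut is gripped or pressed hard (more than 38 N between fingers and nut) (contact force between the fingers and nut above 38 N).
It fails at once if the panel is shifted by more than 10 mm (distance of panel from where it was at the start of the episode above 0.01 m).
It fails at once if the step block, the wrench or the brush is shifted or lifted by more than 20 mm (distance of any of step_block, wrench, brush from where it was at the start of the episode above 0.02 m).
It also fails if it takes over 61 s, if anything falls off the work surface, if the arm or the gripper's body presses on something with over 40 N, if the wrist force passes 120 N, or if a joint passes its speed limit or range.

## Working session

There is one attempt and no reset: what is moved stays moved. The work goes in short steps, Python scripts to look and compute and a tool call to move; the robot and the scene stay as the last step left them, time stands still between calls to the robot, and variables do not carry over. Pictures are saved under pics/ and viewed, and the job is handed in when it is done.

Besides the shell and the picture viewer there is one more tool, called after "Request:" by a JSON object that holds its "fn" and its "kwargs", one argument or row to a line. step_arm: Moves the arm, as the interface text tells. Its arguments: {"type":"object","properties":{"slide":{"type":"array","items":{"type":"array","items":{"type":"number"}}},"twist":{"type":"array","items":{"type":"number"}},"jaw":{"type":"number"},"force":{"type":"number"}},"required":["slide","twist"]}

```bash
mkdir -p pics; python3 - <<'E'
from rig import robot
import cv2,pickle
print(robot.finger_overhang); print(robot.get_obs())
for n in("scene","top"):
    c=robot.camera(n); pickle.dump(c,open(n+".pkl","wb")); cv2.imwrite(f"pics/{n}0.png",c["color"]); print(c["camera_matrix"],c["origin"],c["orientation"])
E
```

```text
0.017
{'time': 0.0, 'q': array([ 1.14148654e+00,  5.28444541e-01,  1.43389636e+00,  6.37860634e-06,
        1.18137681e+00, -1.78463960e-01]), 'joint_velocities': array([-0.00016921, -0.00138898,  0.00108144,  0.00066137,  0.00028056,
        0.00038271]), 'joint_torque': array([-1.84423741e-03, -4.40039241e+01, -1.76590419e+01,  6.30018348e-02,
        5.80154860e-02, -1.72903806e-04]), 'position': array([0.15479671, 0.60481719, 0.23858676]), 'tool_rot': array([ 1.25095470e-01,  9.92144140e-01, -1.01296049e-03, -3.20755467e-04]), 'ft_force': array([0.40913226, 0.48420999, 0.03298238]), 'moment': array([ 0.03233835, -0.02053986,  0.00680697]), 'grip_width': 0.08706246587493004}
[[507.5432032    0.         327.5297972 ]
 [  0.         507.5432032  229.25918197]
 [  0.           0.           1.        ]] [ 1.25830671 -0.03073507  0.73606554] [ 0.70279434  0.59843438 -0.25404186 -0.28882372]
[[471.51205964   0.         318.82055205]
 [  0.         471.51205964 236.41052467]
 [  0.           0.           1.        ]] [0.51754972 0.04206243 0.9858328 ] [ 0.70810178 -0.70490336  0.02235979 -0.03468673]
```

View pics/top0.png

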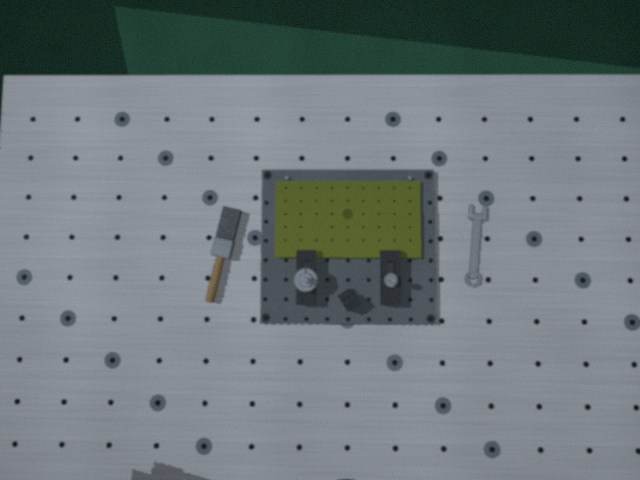

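View pics/scene0.png

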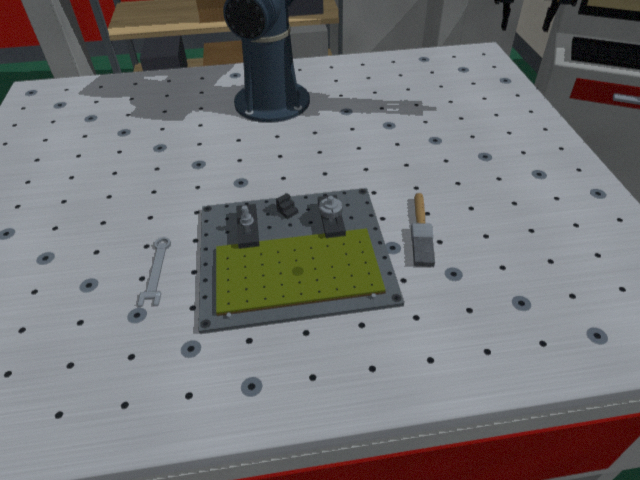

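```bash
cat > h.py <<'E'
import numpy as np,cv2,pickle
from scipy.spatial.transform import Rotation as R
def ray(c,u,v,z):
    K=c["camera_matrix"];d=R.from_quat(c["orientation"]).as_matrix()@np.array([(u-K[0,2])/K[0,0],(v-K[1,2])/K[1,1],1.])
    o=c["origin"];return o+d*(z-o[2])/d[2]
def proj(c,p):
    K=c["camera_matrix"];q=R.from_quat(c["orientation"]).as_matrix().T@(np.array(p)-c["origin"])
    return K[0,0]*q[0]/q[2]+K[0,2],K[1,1]*q[1]/q[2]+K[1,2]
def cloud(c):
    K=c["camera_matrix"];v,u=np.mgrid[:480,:640];d=c["depth"]
    P=np.stack([(u-K[0,2])/K[0,0]*d,(v-K[1,2])/K[1,1]*d,d],-1)
    return P@R.from_quat(c["orientation"]).as_matrix().T+c["origin"]
E
python3 - <<'E'
from h import *
c=pickle.load(open("top.pkl","rb"));s=pickle.load(open("scene.pkl","rb"))
im=cv2.resize(c["color"][160:330,250:450],None,fx=4,fy=4,interpolation=cv2.INTER_CUBIC)
cv2.imwrite("pics/topz.png",cv2.convertScaleAbs(im,alpha=1.6))
im=cv2.resize(s["color"][180:260,190:390],None,fx=4,fy=4,interpolation=cv2.INTER_CUBIC)
cv2.imwrite("pics/scz.png",cv2.convertScaleAbs(im,alpha=1.6))
for n,k in(("top",c),("scene",s)):
    h=cv2.cvtColor(k["color"],cv2.COLOR_BGR2HSV)
    m=cv2.inRange(h,(22,120,40),(45,255,255))
    m=cv2.morphologyEx(m,cv2.MORPH_CLOSE,np.ones((5,5)))
    cs,_=cv2.findContours(m,0,2);b=max(cs,key=cv2.contourArea)
    r=cv2.minAreaRect(b);bx=cv2.approxPolyDP(b,6,True)[:,0]
    print(n,bx.tolist()); P=np.array([ray(k,*p,.022) for p in bx]);print(P.round(4).tolist())
P=cloud(c)
print(np.round(P[272:290:2,296:318:2,2]*1000))
print([ray(c,*p,.012).round(4).tolist() for p in((263,170),(437,170),(439,323),(261,324))])
E
```

```text
top [[276, 183], [276, 255], [306, 248], [319, 256], [371, 257], [380, 249], [420, 256], [418, 182]]
[[0.7062, 0.1485, 0.022], [0.5569, 0.1466, 0.022], [0.5716, 0.0852, 0.022], [0.5553, 0.0585, 0.022], [0.5537, -0.0476, 0.022], [0.5702, -0.066, 0.022], [0.5562, -0.1472, 0.022], [0.7089, -0.145, 0.022]]
scene [[366, 229], [218, 246], [217, 313], [384, 291]]
[[0.5576, 0.1485, 0.022], [0.5559, -0.1441, 0.022], [0.7159, -0.1463, 0.022], [0.7162, 0.1475, 0.022]]
[[43. 53. 55. 56. 53. 54. 52. 54. 56. 37. 13.]
 [56. 57. 53. 60. 59. 59. 57. 54. 59. 53. 12.]
 [54. 55. 61. 56. 59. 60. 61. 60. 57. 51. 53.]
 [59. 56. 58. 71. 78. 75. 62. 57. 56. 56. 55.]
 [56. 56. 57. 74. 75. 75. 58. 58. 58. 55. 55.]
 [56. 56. 59. 59. 72. 76. 58. 60. 57. 53. 53.]
 [57. 55. 58. 57. 62. 59. 61. 58. 54. 57. 53.]
 [56. 54. 54. 59. 62. 62. 58. 57. 52. 55. 11.]
 [35. 55. 56. 56. 55. 56. 56. 54. 55. 36. 13.]]
[[0.7358, 0.1773, 0.012], [0.7363, -0.1867, 0.012], [0.4206, -0.186, 0.012], [0.416, 0.1766, 0.012]]
```

View pics/topz.png

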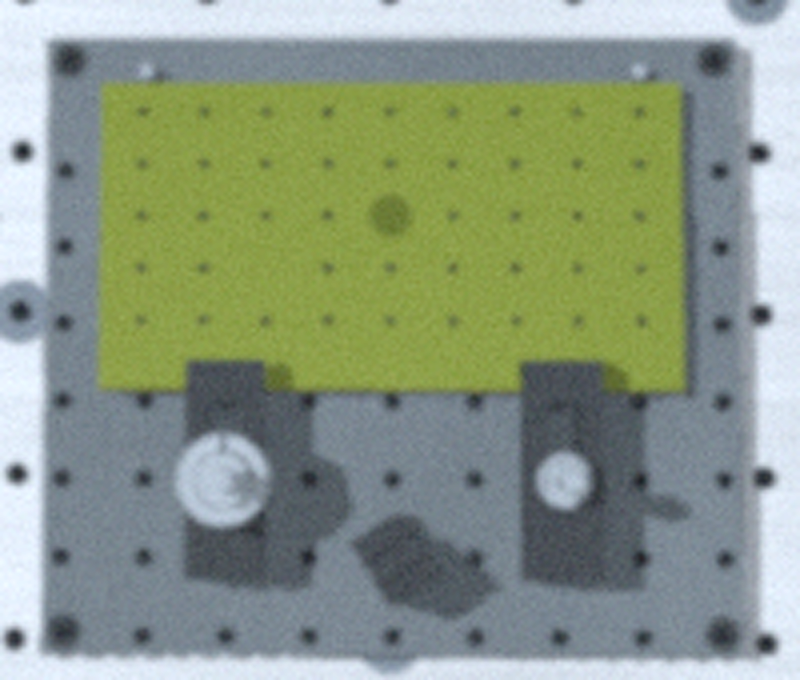

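View pics/scz.png

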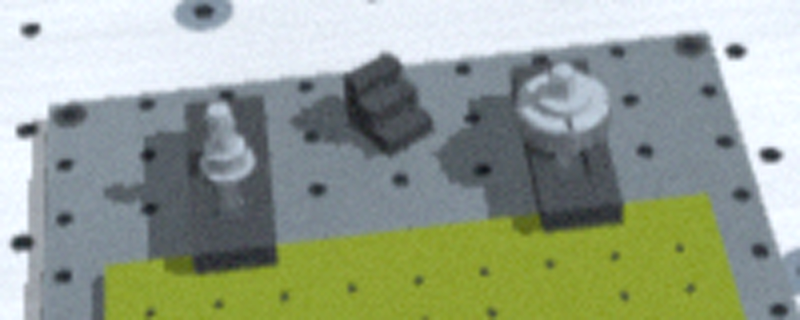

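```bash
python3 - <<'E'
from h import *
c=pickle.load(open("top.pkl","rb"));s=pickle.load(open("scene.pkl","rb"))
g=cv2.cvtColor(c["color"],cv2.COLOR_BGR2GRAY)
sub=g[262:298,288:326]; print(sub.max(), np.percentile(sub,[10,30,50,70]))
for t in (105,115,125):
    m=(g>t).astype(np.uint8)*255; w=np.zeros_like(m); w[262:298,288:326]=m[262:298,288:326]
    w=cv2.morphologyEx(w,cv2.MORPH_OPEN,np.ones((3,3)))
    cs,_=cv2.findContours(w,0,2);b=max(cs,key=cv2.contourArea);e=cv2.fitEllipse(cv2.convexHull(b)) 
    print(t,cv2.contourArea(b),e,ray(c,*e[0],.052).round(4))
# scene view: hub/rim ellipse: zoom center of rim top ~ (562,100)->
for z,uv in((.054,(562,101)),(.074,(562,72))): print(ray(s,190+uv[0]/4-.4,180+uv[1]/4-.4,z).round(4))
# strap nose bottom/top edge
print([ray(s,190+a/4-.4,180+b/4-.4,.0365).round(4).tolist() for a,b in((542,217),(622,208))])
print([ray(c,250+a/4-.4,160+b/4-.4,.0365).round(4).tolist() for a,b in((188,361),(265,361),(185,575),(522,361),(602,362),(522,578))])
print('hexnut',ray(c,250+563/4-.4,160+480/4-.4,.055).round(4))
# step block
print([ray(c,250+a/4-.4,160+b/4-.4,z).round(4).tolist() for a,b,z in((352,545,.03),(400,515,.03),(495,585,.012),(450,618,.012))])
E
```

```text
129 [50. 56. 77. 87.]
105 245.0 ((304.7699890136719, 279.4815673828125), (21.437854766845703, 22.012807846069336), 26.909374237060547) [0.5077 0.0858 0.052 ]
115 134.5 ((302.44134521484375, 280.4134826660156), (14.724592208862305, 19.48642349243164), 160.72532653808594) [0.5058 0.0904 0.052 ]Traceback (most recent call last):
  File "<stdin>", line 8, in <module>
ValueError: max() iterable argument is empty
```

```bash
python3 - <<'E'
from h import *
c=pickle.load(open("top.pkl","rb"));s=pickle.load(open("scene.pkl","rb"))
g=cv2.cvtColor(c["color"],cv2.COLOR_BGR2GRAY)
for t in (92,96,100):
    m=(g>t).astype(np.uint8)*255; w=np.zeros_like(m); w[262:298,288:326]=m[262:298,288:326]
    w=cv2.morphologyEx(w,cv2.MORPH_OPEN,np.ones((3,3)))
    cs,_=cv2.findContours(w,0,2);b=max(cs,key=cv2.contourArea);e=cv2.fitEllipse(cv2.convexHull(b)) 
    print(t,cv2.contourArea(b),e,ray(c,*e[0],.052).round(4))
for z,uv in((.054,(562,101)),(.074,(562,72))): print(ray(s,190+uv[0]/4-.4,180+uv[1]/4-.4,z).round(4))
print([ray(s,190+a/4-.4,180+b/4-.4,.0365).round(4).tolist() for a,b in((542,217),(622,208))])
print([ray(c,250+a/4-.4,160+b/4-.4,.036).round(4).tolist() for a,b in((188,361),(265,361),(185,575),(522,361),(602,362),(522,578))])
print('hexnut',ray(c,250+563/4-.4,160+480/4-.4,.055).round(4))
print([ray(c,250+a/4-.4,160+b/4-.4,z).round(4).tolist() for a,b,z in((352,545,.03),(400,515,.03),(495,585,.012),(450,618,.012))])
P=cloud(c)
m=(P[...,2]>.058)&(P[...,2]<.1)&(abs(P[...,0]-.508)<.05)&(abs(P[...,1]-.086)<.05);print(np.median(P[m],0))
m=(P[...,2]>.046)&(P[...,2]<.1)&(abs(P[...,0]-.508)<.04)&(abs(P[...,1]-.086)<.04);q=P[m];print(q.mean(0),q.min(0),q.max(0))
E
```

```text
92 330.0 ((304.7167053222656, 279.4731140136719), (22.570039749145508, 23.336435317993164), 61.610591888427734) [0.5077 0.0859 0.052 ]
96 300.5 ((304.77386474609375, 279.5072326660156), (22.257179260253906, 22.569650650024414), 20.99372100830078) [0.5076 0.0858 0.052 ]
100 287.5 ((304.7786865234375, 279.5162353515625), (22.075965881347656, 22.522075653076172), 6.176901817321777) [0.5076 0.0858 0.052 ]
[0.5097 0.0838 0.054 ]
[0.5105 0.0839 0.074 ]
[[0.5718, 0.0639, 0.0365], [0.5721, 0.1033, 0.0365]]
[[0.567, 0.1035, 0.036], [0.5671, 0.0647, 0.036], [0.4598, 0.1041, 0.036], [0.5677, -0.0646, 0.036], [0.5673, -0.1048, 0.036], [0.4594, -0.0641, 0.036]]
hexnut [ 0.5084 -0.0822  0.055 ]
[[0.475, 0.0205, 0.03], [0.4901, -0.0036, 0.03], [0.4543, -0.053, 0.012], [0.4375, -0.03, 0.012]]
[0.50864747 0.08433534 0.06030253]
[0.50754242 0.08510083 0.05766144] [0.48503514 0.0616582  0.04949125] [0.53032936 0.109105   0.078683  ]
```

Request:
{"fn": "step_arm", "kwargs": {
  "slide": [
    [0,0,0],
    [0,0,0],
    [0,0,0],
    [-18.8,-31.7,5.5],
    [-18.8,-31.7,5.5],
    [-18.8,-31.7,5.5],
    [-18.8,-31.7,5.5],
    [-18.8,-31.7,5.5],
    [-18.8,-31.7,5.5],
    [-18.8,-31.7,5.5],
    [-18.8,-31.7,5.5],
    [-18.8,-31.7,5.5],
    [-18.8,-31.7,5.5],
    [-18.8,-31.7,5.5],
    [-18.8,-31.7,5.5],
    [-18.8,-31.7,5.5],
    [-18.8,-31.7,5.5],
    [-18.8,-31.7,5.5],
    [-18.8,-31.7,5.5],
    [0,0,0]
  ],
  "twist": [-7,-7,-0.4,0,0,0,0,0,0,0,0,0,0,0,0,0,0,0,0,0],
  "jaw": 0,
  "force": 10
}}

```text
time: 1.77
position: [0.4612, 0.0934, 0.1511]
tool_rot: [0.004, 1.0, -0.001, 0.003]
ft_force: [0.7, -0.1, -0.1]
grip_width: 0.0002
```

```bash
python3 - <<'E'
from h import *
from rig import robot
s=robot.camera("scene");o=robot.get_obs();print(o["position"],o["tool_rot"],o["ft_force"],o["q"])
im=cv2.resize(s["color"][60:260,200:440],None,fx=3,fy=3,interpolation=cv2.INTER_CUBIC)
cv2.imwrite("pics/s1.png",cv2.convertScaleAbs(im,alpha=1.5))
E
```

```text
[0.45861337 0.09556766 0.1511576 ] [ 3.97810543e-03  9.99991770e-01 -1.45222017e-04  7.83061890e-04] [0.30781768 0.4359395  0.03561468] [-3.36206851e-02  4.64348926e-01  1.90559378e+00 -3.50334424e-04
  7.70075934e-01 -1.59620948e+00]
```

View pics/s1.png

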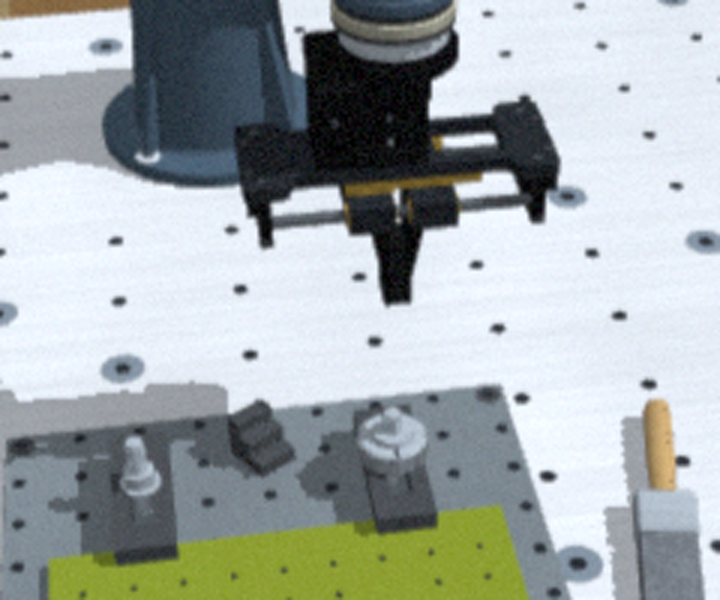

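Request:
{"fn": "step_arm", "kwargs": {
  "slide": [
    [0,0,15],
    [0,0,15],
    [0,0,15],
    [0,0,15],
    [0,-2,15],
    [0,0,17.5],
    [0,0,0],
    [0,0,0]
  ],
  "twist": [-0.45,0,0,0,0,0,0,0]
}}

```text
time: 2.48
position: [0.4549, 0.0972, 0.0587]
tool_rot: [-0.004, 1.0, 0.0, -0.001]
ft_force: [-0.0, 0.3, 0.8]
grip_width: 0.0007
```

```bash
python3 - <<'E'
from h import *
from rig import robot
for i in range(2):
    s=robot.camera("scene")
o=robot.get_obs();print(o["position"],o["tool_rot"],o["ft_force"],o["q"])
im=cv2.resize(s["color"][160:260,230:390],None,fx=5,fy=5,interpolation=cv2.INTER_CUBIC)
cv2.imwrite("pics/s2.png",cv2.convertScaleAbs(im,alpha=1.5))
E
```

```text
[0.45613783 0.09698144 0.05970172] [-4.22671594e-03  9.99991036e-01  2.82768165e-05  2.47039890e-04] [-0.69737207  0.87040306 -0.10823333] [-3.08861893e-02  6.45404468e-01  1.96740708e+00  1.46538677e-04
  5.28289323e-01 -1.61026252e+00]
```

View pics/s2.png

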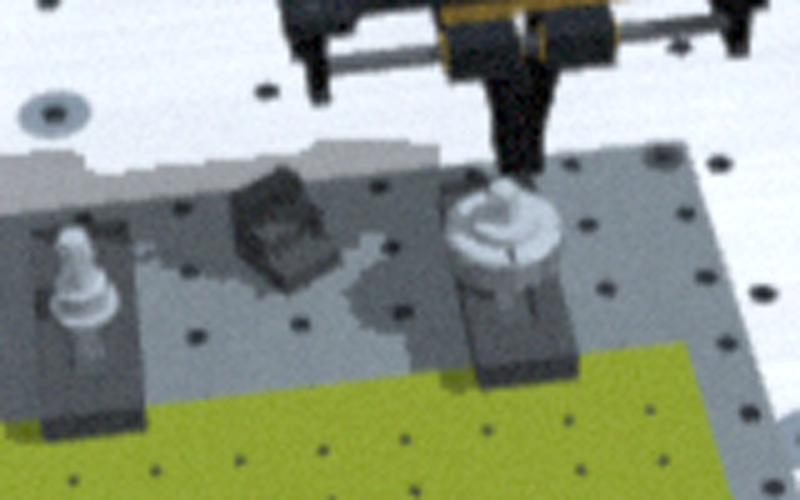

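Request:
{"fn": "step_arm", "kwargs": {
  "slide": [
    [-5,-6,1],
    [-5,0,0],
    [-5,0,0],
    [-1,0,0],
    [0,0,0],
    [0,0,0]
  ],
  "twist": [0.25,0,0,0,0,0]
}}

```text
time: 3.08
position: [0.4727, 0.0904, 0.0582]
tool_rot: [-0.002, 1.0, -0.0, 0.001]
ft_force: [0.0, -0.6, -1.1]
grip_width: 0.0003
```

Request:
{"fn": "step_arm", "kwargs": {
  "slide": [
    [-1,0,0],
    [0,0,0],
    [0,0,0]
  ],
  "twist": [0,0,0]
}}

```text
time: 3.33
position: [0.4731, 0.0905, 0.058]
tool_rot: [-0.002, 1.0, -0.0, -0.0]
ft_force: [-0.3, -0.7, 0.2]
grip_width: 0.0007
```

Request:
{"fn": "step_arm", "kwargs": {
  "slide": [
    [-1,0,0],
    [0,0,0],
    [0,0,0]
  ],
  "twist": [0,0,0]
}}

```text
time: 3.58
position: [0.4732, 0.0905, 0.058]
tool_rot: [-0.002, 1.0, 0.0, -0.001]
ft_force: [-3.2, 0.4, 2.0]
grip_width: 0.0004
```

Request:
{"fn": "step_arm", "kwargs": {
  "slide": [
    [-1,0,0],
    [0,0,0],
    [0,0,0]
  ],
  "twist": [0,0,0]
}}

```text
time: 3.83
position: [0.4733, 0.0906, 0.0579]
tool_rot: [-0.002, 1.0, 0.0, -0.002]
ft_force: [-5.0, -1.6, 3.0]
grip_width: 0.0003
```

Request:
{"fn": "step_arm", "kwargs": {
  "slide": [
    [-1.5,0,0],
    [0,-3,0],
    [0,-3,0],
    [0,-3,0],
    [0,0,0]
  ],
  "twist": [0,0,0,0,0]
}}

```text
time: 4.25
position: [0.474, 0.0818, 0.0577]
tool_rot: [-0.002, 1.0, 0.0, -0.003]
ft_force: [-5.7, 1.0, 3.1]
grip_width: 0.0009
```

Request:
{"fn": "step_arm", "kwargs": {
  "slide": [
    [0,-3,0],
    [0,-3,0],
    [0,0,0]
  ],
  "twist": [0,0,0]
}}

```text
time: 4.5
position: [0.4735, 0.0758, 0.0578]
tool_rot: [-0.002, 1.0, 0.0, -0.003]
ft_force: [-6.2, 0.2, 5.0]
grip_width: 0.0004
```

```bash
cat > look.py <<'E'
from h import *
from rig import robot
import sys
n=sys.argv[1]
s=robot.camera("scene");t=robot.camera("top")
pickle.dump(s,open("s_l.pkl","wb"));pickle.dump(t,open("t_l.pkl","wb"))
o=robot.get_obs();print(o["time"],o["position"],o["tool_rot"],o["ft_force"])
a=cv2.resize(s["color"][175:255,300:380],(560,560),interpolation=cv2.INTER_CUBIC)
b=cv2.resize(t["color"][240:310,270:340],(560,560),interpolation=cv2.INTER_CUBIC)
cv2.imwrite(f"pics/{n}.png",cv2.resize(cv2.convertScaleAbs(np.hstack([a,b]),alpha=1.6),(800,400)))
E
python3 look.py a1
```

```text
4.6 [0.47347905 0.0758621  0.05780087] [-2.19940412e-03  9.99991716e-01  2.86698414e-04 -3.41292127e-03] [-7.34659142  0.60582764  5.46410335]
```

View pics/a1.png

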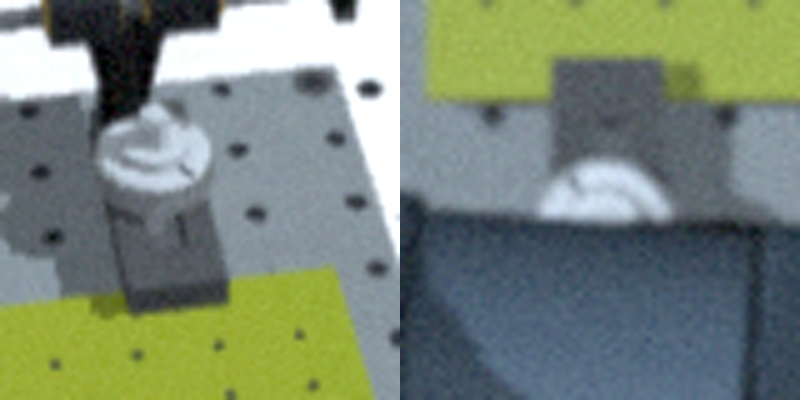

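Request:
{"fn": "step_arm", "kwargs": {
  "slide": [
    [7,0,0],
    [0,0,0],
    [0,23,0],
    [0,0,0],
    [-4,0,0],
    [-3,0,0],
    [0,0,0],
    [0,-7,0],
    [0,-7,0],
    [0,-7,0],
    [0,-7,0],
    [0,0,0]
  ],
  "twist": [0,0,0,0,0,0,0,0,0,0,0,0]
}}

```text
time: 5.6
position: [0.4743, 0.0693, 0.0577]
tool_rot: [-0.002, 1.0, -0.0, -0.003]
ft_force: [-4.9, -2.1, 2.0]
grip_width: 0.0003
```

```bash
python3 look.py a2
```

```text
5.7 [0.47425001 0.0694043  0.05769892] [-1.99027964e-03  9.99993205e-01 -2.54601087e-04 -3.09253985e-03] [-6.29642686 -3.57217973  3.81278954]
```

View pics/a2.png

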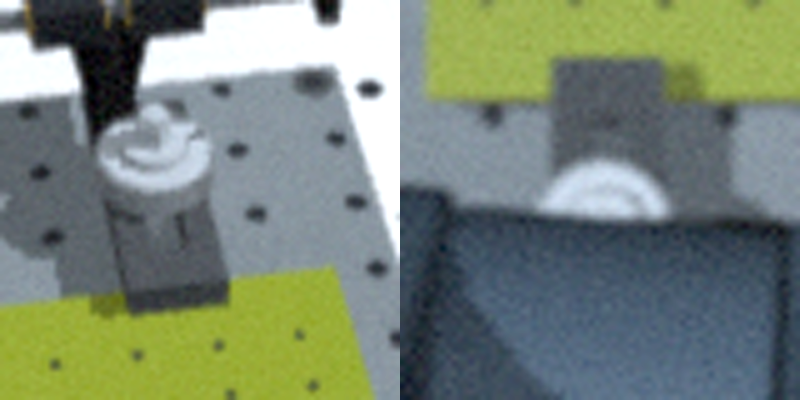

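```bash
cat > ang.py <<'E'
from h import *
import sys
s=pickle.load(open("s_l.pkl","rb"));u,v=float(sys.argv[1]),float(sys.argv[2])
zt=float(sys.argv[3]) if len(sys.argv)>3 else .0545
p=ray(s,300+u/5-.4,175+v/5-.4,zt);d=p[:2]-np.array([.5095,.084]);print(p,np.hypot(*d),np.degrees(np.arctan2(d[1],d[0])))
E
python3 ang.py 200 132
```

```text
[0.50198293 0.10450261 0.0545    ] 0.021837200290014208 110.13495271581608
```

Request:
{"fn": "step_arm", "kwargs": {
  "slide": [
    [7,0,0],
    [0,0,0],
    [0,28,0],
    [0,0,0],
    [-4,0,0],
    [-3,0,0],
    [0,0,0],
    [0,-7,0],
    [0,-7,0],
    [0,-7,0],
    [0,-7,0],
    [0,0,0]
  ],
  "twist": [0,0,0,0,0,0,0,0,0,0,0,0]
}}

```text
time: 6.7
position: [0.4742, 0.0693, 0.0577]
tool_rot: [-0.002, 1.0, 0.0, -0.003]
ft_force: [-5.4, -2.5, 2.5]
grip_width: 0.0005
```

Request:
{"fn": "step_arm", "kwargs": {
  "slide": [
    [7,0,0],
    [0,0,0],
    [0,28,0],
    [0,0,0],
    [-4,0,0],
    [-3,0,0],
    [0,0,0],
    [0,-7,0],
    [0,-7,0],
    [0,-7,0],
    [0,-7,0],
    [0,0,0]
  ],
  "twist": [0,0,0,0,0,0,0,0,0,0,0,0]
}}

```text
time: 7.7
position: [0.4742, 0.0693, 0.0577]
tool_rot: [-0.002, 1.0, -0.0, -0.003]
ft_force: [-5.3, -2.8, 1.9]
grip_width: 0.0004
```

```bash
python3 look.py a3
```

```text
7.8 [0.47423016 0.06944944 0.05773642] [-1.96032518e-03  9.99993240e-01 -2.57600398e-04 -3.10025693e-03] [-5.91879141 -2.49926425  2.36795945]
```

View pics/a3.png

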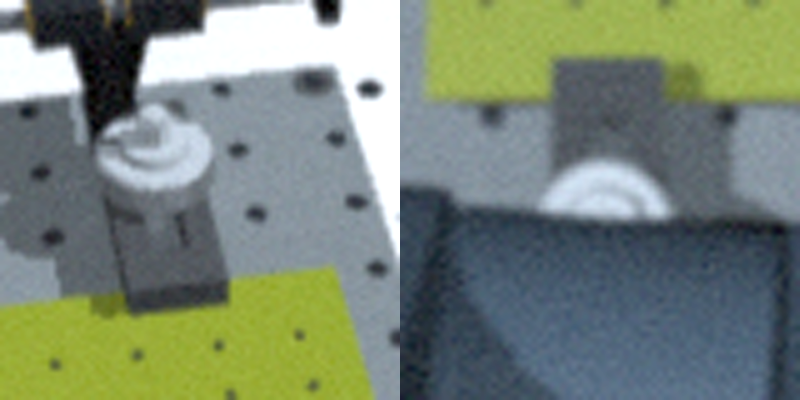

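```bash
python3 ang.py 110 143
```

```text
[0.50248442 0.06766933 0.0545    ] 0.017773829299412902 -113.24812877840056
```

Request:
{"fn": "step_arm", "kwargs": {
  "slide": [
    [7,0,0],
    [0,0,0],
    [0,28,0],
    [0,0,0],
    [-4,0,0],
    [-3,0,0],
    [0,0,0],
    [0,-7,0],
    [0,-7,0],
    [0,-7,0],
    [0,-7,0],
    [0,0,0]
  ],
  "twist": [0,0,0,0,0,0,0,0,0,0,0,0]
}}

```text
time: 8.8
position: [0.4742, 0.0693, 0.0577]
tool_rot: [-0.002, 1.0, 0.0, -0.003]
ft_force: [-4.6, -2.0, 1.7]
grip_width: 0.0003
```

Request:
{"fn": "step_arm", "kwargs": {
  "slide": [
    [7,0,0],
    [0,0,0],
    [0,28,0],
    [0,0,0],
    [-4,0,0],
    [-3,0,0],
    [0,0,0],
    [0,-7,0],
    [0,-7,0],
    [0,-7,0],
    [0,-7,0],
    [0,0,0]
  ],
  "twist": [0,0,0,0,0,0,0,0,0,0,0,0]
}}

```text
time: 9.8
position: [0.4742, 0.0693, 0.0577]
tool_rot: [-0.002, 1.0, -0.0, -0.003]
ft_force: [-5.4, -2.1, 2.3]
grip_width: 0.0005
```

```bash
python3 look.py a4
```

```text
9.9 [0.47420808 0.06944393 0.05772864] [-1.96612050e-03  9.99993103e-01 -2.67214253e-04 -3.13960161e-03] [-5.9908894  -3.04643079  3.08343233]
```

View pics/a4.png

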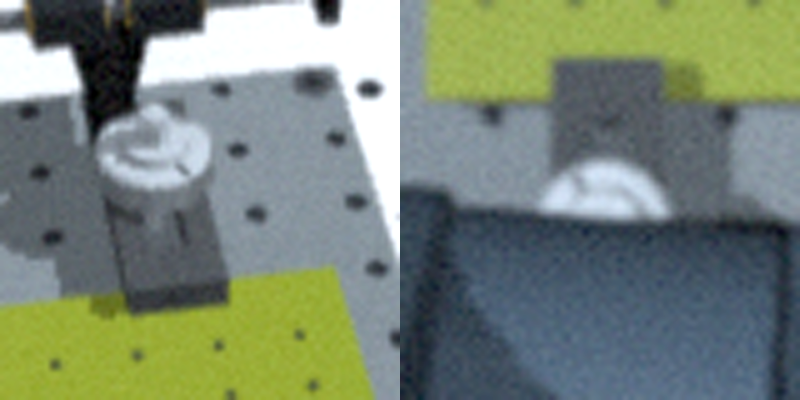

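Request:
{"fn": "step_arm", "kwargs": {
  "slide": [
    [7,0,0],
    [0,0,0],
    [0,28,0],
    [0,0,0],
    [-4,0,0],
    [-3,0,0],
    [0,0,0],
    [0,-7,0],
    [0,-7,0],
    [0,-7,0],
    [0,-7,0],
    [0,0,0]
  ],
  "twist": [0,0,0,0,0,0,0,0,0,0,0,0]
}}

```text
time: 10.9
position: [0.4742, 0.0693, 0.0577]
tool_rot: [-0.002, 1.0, 0.0, -0.003]
ft_force: [-5.4, -2.2, 3.2]
grip_width: 0.0004
```

Request:
{"fn": "step_arm", "kwargs": {
  "slide": [
    [7,0,0],
    [0,0,0],
    [0,28,0],
    [0,0,0],
    [-4,0,0],
    [-3,0,0],
    [0,0,0],
    [0,-7,0],
    [0,-7,0],
    [0,-7,0],
    [0,-7,0],
    [0,0,0]
  ],
  "twist": [0,0,0,0,0,0,0,0,0,0,0,0]
}}

```text
time: 11.9
position: [0.4742, 0.0693, 0.0577]
tool_rot: [-0.002, 1.0, -0.0, -0.003]
ft_force: [-5.1, -2.5, 2.8]
grip_width: 0.0007
```

Request:
{"fn": "step_arm", "kwargs": {
  "slide": [
    [7,0,0],
    [0,0,0],
    [0,28,0],
    [0,0,0],
    [-4,0,0],
    [-3,0,0],
    [0,0,0],
    [0,-7,0],
    [0,-7,0],
    [0,-7,0],
    [0,-7,0],
    [0,0,0]
  ],
  "twist": [0,0,0,0,0,0,0,0,0,0,0,0]
}}

```text
time: 12.9
position: [0.4742, 0.0693, 0.0577]
tool_rot: [-0.002, 1.0, -0.0, -0.003]
ft_force: [-5.1, -2.2, 2.2]
grip_width: 0.0007
```

```bash
python3 look.py a5
```

```text
13.0 [0.47417228 0.06945858 0.05772667] [-1.96397876e-03  9.99993048e-01 -2.55396540e-04 -3.15935505e-03] [-5.46805121 -3.74993069  2.72727527]
```

View pics/a5.png

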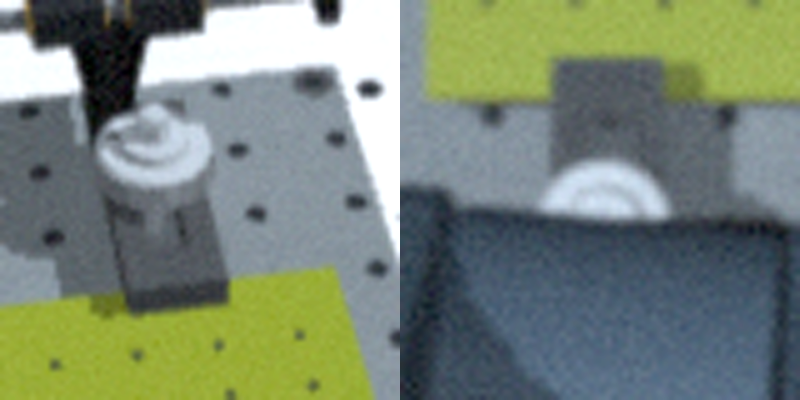

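Request:
{"fn": "step_arm", "kwargs": {
  "slide": [
    [7,0,0],
    [0,0,0],
    [0,28,0],
    [0,0,0],
    [-4,0,0],
    [-3,0,0],
    [0,0,0],
    [0,-7,0],
    [0,-7,0],
    [0,-7,0],
    [0,-7,0],
    [0,0,0]
  ],
  "twist": [0,0,0,0,0,0,0,0,0,0,0,0]
}}

```text
time: 14.0
position: [0.4742, 0.0693, 0.0577]
tool_rot: [-0.002, 1.0, -0.0, -0.003]
ft_force: [-5.3, -2.8, 2.6]
grip_width: 0.0006
```

Request:
{"fn": "step_arm", "kwargs": {
  "slide": [
    [7,0,0],
    [0,0,0],
    [0,24,0],
    [0,0,0],
    [-4,0,0],
    [-3,0,0],
    [0,0,0],
    [0,-6,0],
    [0,-6,0],
    [0,-6,0],
    [0,0,0],
    [10,0,0],
    [15,0,0],
    [0,0,0]
  ],
  "twist": [0,0,0,0,0,0,0,0,0,0,0,0,0,0]
}}

```text
time: 15.17
position: [0.4489, 0.0761, 0.0579]
tool_rot: [-0.002, 1.0, 0.0, -0.002]
ft_force: [-0.2, 0.1, 0.1]
grip_width: 0.0002
```

```bash
python3 look.py a6
```

```text
15.2667 [0.45262721 0.0760357  0.05819885] [-1.85313498e-03  9.99997759e-01 -1.08214030e-04  1.01774338e-03] [ 0.23591476 -0.1442268  -0.51389564]
```

View pics/a6.png

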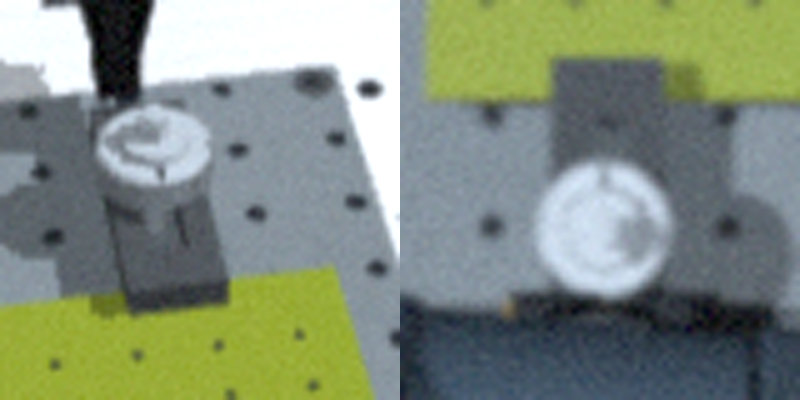

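Request:
{"fn": "step_arm", "kwargs": {
  "slide": [
    [0,0,-28],
    [0,0,-28],
    [0,0,-28],
    [0,0,0],
    [-32,1.6,0],
    [-32,1.6,0],
    [-32,1.6,0],
    [-32,1.6,0],
    [-32,1.6,0],
    [0,0,0],
    [0,0,24],
    [0,0,24],
    [0,0,24],
    [0,0,12],
    [0,0,6],
    [0,0,0],
    [0,0,0]
  ],
  "twist": [0,0,0,0,0,0,0,0,0,0,0,0,0,0,0,0,0]
}}

```text
time: 16.68
position: [0.6124, 0.085, 0.0524]
tool_rot: [-0.002, 1.0, -0.0, 0.001]
ft_force: [0.4, -0.2, 0.5]
grip_width: 0.0001
```

```bash
python3 look.py b1
```

```text
16.7833 [0.61289898 0.08498447 0.05335431] [-2.03250518e-03  9.99996913e-01 -7.64228727e-05  1.42748530e-03] [-0.09386569 -0.15806278  0.63223185]
```

View pics/b1.png

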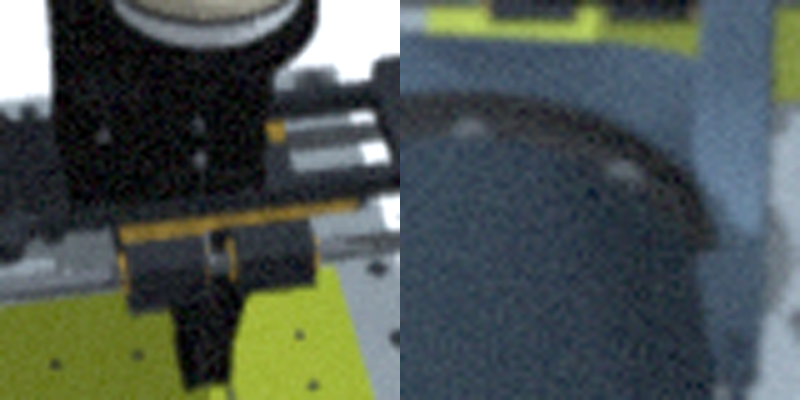

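Request:
{"fn": "step_arm", "kwargs": {
  "slide": [
    [0,-0.8,5],
    [0,0,4],
    [0,0,0],
    [8,0,0],
    [8,0,0],
    [8,0,0],
    [0,0,0],
    [0,0,0]
  ],
  "twist": [0,0,0,0,0,0,0,0]
}}

```text
time: 17.45
position: [0.5868, 0.0843, 0.0431]
tool_rot: [-0.002, 1.0, 0.0, -0.0]
ft_force: [-0.1, -0.3, -0.2]
grip_width: 0.0006
```

Request:
{"fn": "step_arm", "kwargs": {
  "slide": [
    [3,0,0],
    [3,0,0],
    [3,0,0],
    [0,0,0],
    [0,0,0]
  ],
  "twist": [0,0,0,0,0]
}}

```text
time: 17.87
position: [0.5786, 0.0841, 0.0431]
tool_rot: [-0.002, 1.0, 0.0, -0.0]
ft_force: [0.1, -0.1, -1.0]
grip_width: 0.0004
```

Request:
{"fn": "step_arm", "kwargs": {
  "slide": [
    [3,0,0],
    [3,0,0],
    [0,0,0],
    [0,0,0]
  ],
  "twist": [0,0,0,0]
}}

```text
time: 18.2
position: [0.5726, 0.084, 0.0431]
tool_rot: [-0.002, 1.0, -0.0, -0.0]
ft_force: [1.7, 0.2, 0.3]
grip_width: 0.0003
```

Request:
{"fn": "step_arm", "kwargs": {
  "slide": [
    [3,0,0],
    [3,0,0],
    [0,0,0]
  ],
  "twist": [0,0,0]
}}

```text
time: 18.45
position: [0.566, 0.084, 0.0431]
tool_rot: [-0.002, 1.0, -0.0, -0.0]
ft_force: [1.8, -0.9, 1.1]
grip_width: 0.0004
```

Request:
{"fn": "step_arm", "kwargs": {
  "slide": [
    [3,0,0],
    [3,0,0],
    [0,0,0]
  ],
  "twist": [0,0,0]
}}

```text
time: 18.7
position: [0.5597, 0.084, 0.0431]
tool_rot: [-0.002, 1.0, -0.0, -0.001]
ft_force: [1.3, -0.4, 0.1]
grip_width: 0.0001
```

Request:
{"fn": "step_arm", "kwargs": {
  "slide": [
    [3,0,0],
    [3,0,0],
    [0,0,0],
    [0,0,0]
  ],
  "twist": [0,0,0,0]
}}

```text
time: 19.03
position: [0.5537, 0.0841, 0.043]
tool_rot: [-0.002, 1.0, 0.0, -0.001]
ft_force: [1.3, 0.3, 1.0]
grip_width: 0.0006
```

Request:
{"fn": "step_arm", "kwargs": {
  "slide": [
    [-6,0,0],
    [-12,0,0],
    [-12,0,0],
    [0,0,0],
    [0,0,-30],
    [0,0,-30],
    [0,0,-30],
    [0,0,-30],
    [0,35,0],
    [0,35,0],
    [0,35,0],
    [0,35,0],
    [0,35,0],
    [0,35,0],
    [0,0,0],
    [0,0,0],
    [0,0,0]
  ],
  "twist": [0,0,0,0,0,0,0,0,0,0,0,0,0,0,0,0,0]
}}

```text
time: 20.45
position: [0.5827, 0.2937, 0.1624]
tool_rot: [-0.002, 1.0, -0.001, -0.001]
ft_force: [-0.3, -0.4, -0.2]
grip_width: 0.0002
```

```bash
python3 look.py c1; python3 - <<'E'
from h import *
k=pickle.load(open("s_l.pkl","rb"))
h=cv2.cvtColor(k["color"],cv2.COLOR_BGR2HSV)
m=cv2.inRange(h,(22,120,40),(45,255,255));m=cv2.morphologyEx(m,cv2.MORPH_CLOSE,np.ones((5,5)))
cs,_=cv2.findContours(m,0,2);b=max(cs,key=cv2.contourArea);print(cv2.approxPolyDP(b,6,True)[:,0].tolist())
E
```

```text
20.55 [0.58344355 0.29270407 0.16271708] [-1.36596318e-03  9.99998677e-01 -4.36197921e-04 -7.67851107e-04] [ 0.03028754 -0.08607935  0.60942765]
[[366, 229], [218, 246], [217, 313], [384, 291]]
```

View pics/c1.png

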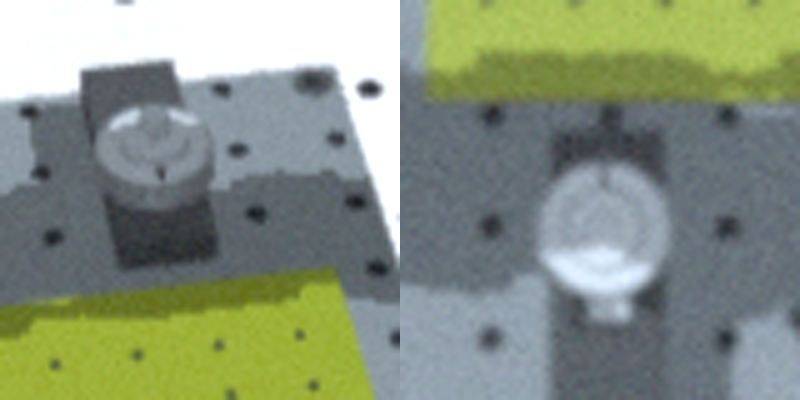

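The strap's nose is well clear of the panel: in the right half of the picture it is at row ~128 and the panel edge at ~100. The mark still points at the nose, about (605,178), and the panel corners sit on the same pixels as at the start.

```bash
python3 -c "
from rig import robot
print(robot.hand_in())"
```

```text
the job is handed in; nothing more can be done
None
```

I loosened the knurled nut by about two full turns, pushed the strap back about 23 mm, and handed the job in after about 20.6 s of the 61 s. `hand_in` gives no verdict.

- **Nut:** I used short one-way strokes of the closed fingertips against its rim, lifting off before each return, and the force readings between strokes were about 5–7 N. I tracked the index mark in the images. It went once fully round partway through and ended pointing at the nose again, which is two turns.
- **Strap:** I pushed the nose straight back with about 2 N. The last picture shows it well clear of the panel's edge, with the mark unmoved.
- **Panel and robot:** The panel's four corners are on the same pixels as at the start. The arm stands clear, raised and to the left, and the wrist force reads about zero.
- **Not checked in detail:** I did not measure the step block, wrench and brush again at the end. No unexpected force showed up in the readings during the moves.
- **Disagreement:** The two cameras put the nut about 2 mm apart, which is within the stated calibration. I set the pressing depth by force instead.

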